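# Turn round a row of saw-cut steel pieces for the next station

### The arm

A 6-joint arm with a two-finger parallel gripper is mounted at the origin on the work surface. World frame = base frame: x ahead of the robot, y to its left, z up, the work surface at z = 0. Lengths are in m, angles in degrees, forces in N, time in s.
With the tool pointing down it reaches from about 0.375 to 0.9 m from the base axis. Payload 3.1 kg.
Tool frame: the origin (TCP) lies midway between the tips of the shut fingers; the grasp point (between the pads) lies robot.grip_depth behind it (robot.grip_depth is the distance from the TCP to the grasp point, in m); z points along the fingers, x is the direction in which the jaws open and shut, and the axes are right-handed (so a half turn about z gives the same grasp; the last joint's range is limited). The gripper opens to 87 mm and grips with 3 to 60 N. Pads are 19 mm wide; open, the fingers measure 117 mm over their backs; the gripper's body (75 mm by 190 mm) begins 51 mm behind the grasp point.
Start: joints at [-77.034, 30.224, 82.088, -0, 67.689, -10.227], TCP at [0.246, -0.574, 0.194] pointing down, gripper open.
Joint ranges: [-176.69, 176.69], [-43.24, 126.21], [12.49, 139.97], [-82, 262], [0, 151.66], [-163.58, 163.58]. Speed limits (degrees/s): [159.86, 159.86, 180, 180, 180, 180].

### API

Orientations are given as a 3x3 rotation matrix whose columns are the frame's x, y, z axes.
In Python, from rig import robot, eyes, finder gives the robot as it stands.
- The arm moves only by the shell command python3 -m crank 'ROWS' [OPENING] [FORCE]. ROWS is a JSON object of lists of equal length, an entry for each row: "xyz": the shift along the tool's x, y, z in units of 25 mm (1.0 is 25 mm), a list of three; "twist": the turn, a rotation vector about the tool's x, y, z in units of 5 degrees (1.0 is 5 degrees), a list of three. In form: {"xyz": [[x, y, z], ...], "twist": [[wx, wy, wz], ...]}. A call has 1 to 8 rows; each row shifts and turns the pose as measured when the row begins, along the tool's axes as they then stand; what a row does not reach is not made up. A row lasts 1/12 s, in which the tool goes at most 41.7 mm and 7.16 degrees, less where a joint would pass 70% of its speed; a pose out of reach is approached as far as the arm can. A call is refused whole if a number of a shift passes 1 or a number of a turn 1, either way. A call with a gripper value outside its range is refused whole. OPENING is the finger opening in mm, from 0 to 87, set as the call begins (- or left out, the last holds). The fingers move at their own pace and stop on an object; FORCE is the grip in N (left out, the last holds). Time passes only in rows, so rows that do not move let the fingers close. It gives the time, the measured TCP pose, the force and the opening at its end, in the units of the state.
- robot.get_obs(): the state, without advancing time (a new reading comes with each control period).
- eyes.read_camera(name): name is "side" or "top" or "wrist"; returns the picture (384x512x3 uint8, red, green, blue); there is no depth.
- eyes.camera_model(name): a dict with "fx", "fy", "cx", "cy" (pixels), "extrinsics" (4x4, takes a point from world to camera coordinates); the wrist camera has in their place "T_tool_cam" (4x4, takes a point from camera to tool coordinates, whose origin is the TCP and whose axes are the tool frame's). Camera axes: x right, y down, z forward; pixel columns grow to the right and rows downward; lengths in m; the calibration is good to about 2 mm. A picture is of the moment at which its call begins: read the wrist's pose just before it. camera_model takes no time and is no camera call.
- robot.close_job(): hands the job in, once; it reports no verdict.
Trained networks look in the newest picture that a camera, given by its name, has taken for a name from the list of things; names that differ only in an ending like _2 or _b are one class to them, and where a whole thing is asked for, a point or a joint stands for the part that bears it (a point fixed in the world has none). Each returns a list of dicts, best first, with "conf" (0 to 1); they miss things now and then, are a little off and sometimes report something else, mostly with a low value. They report only what shows in the picture. A call takes as long as a camera call.
- finder.recognise(camera, name): "rect" ([left, top, right, bottom] in pixels, round what is visible of it).
- finder.trace(camera, name): "mask" (384x512 bool, what is visible of it) and "rect" ([left, top, right, bottom] in pixels, round what is visible of it).
- finder.tip_of(camera, name): "uv" ([column, row] in pixels: a listed point, or the origin of a listed thing).
The state is a dict: "time": time; "q": joint angles; "qd": joint speeds; "joint_efforts": joint torques, N m; "eef_pos": TCP position; "orientation": TCP orientation; "wrist_force": force on the tool from outside, world axes, zero at the start; "torque": the same for the moment, N m; "opening": opening from 0.0 (shut) to 1.0 (fully open).
Only numpy, scipy, OpenCV 4.12 (cv2) and the standard library are available. Lean on these libraries where they do the work, as an engineer would, in place of code of your own. Each camera call takes 0.05 s, during which the arm holds its last target. There are 200 camera calls.

### The job

Four steel pieces fresh from the saw stand in a row in one rack; move them all into the other, empty rack in reverse order, because the next station takes them from the other end. The piece that stands nearest the robot goes into the pocket farthest from it, the second nearest into the second farthest, and so on. Stand each one upright on the floor of its own pocket, one piece to a pocket, and let go.

Things in the scene. Friction and masses are not known exactly. Their poses are not given: they have to be found in the camera images.
- round_mid (a point): round steel tube standing on end: outside diameter 42 mm, wall 4 mm, 80 mm tall, about 0.3 kg. Origin at its centre, half-way up; z is its long axis, up. Loose. Starts standing in its own seat, turned up to 0.25 rad from the rack.
- square_mid (a point): square steel tube standing on end: 40 x 40 mm outside, wall 4 mm, 70 mm tall, about 0.32 kg. Origin at its centre, half-way up; z is its long axis, up. x and y are square to its sides. Loose. Starts standing in its own seat, turned up to 0.25 rad from the rack.
- hex_mid (a point): solid hexagonal steel bar standing on end: 30 mm across flats, 34.6 mm across corners, 60 mm tall, about 0.37 kg. Origin at its centre, half-way up; z is its long axis, up. Two opposite flats face +y and -y. Loose. Starts standing in its own seat, turned up to 0.25 rad from the rack.
- beam_mid (a point): steel H-section (beam) standing on end: 40 x 40 mm, two flanges 6 mm thick and 40 mm wide joined by a 6 mm web, 75 mm tall, about 0.37 kg. Origin at its centre, half-way up; z is its long axis, up. The outer flange faces look to +y and -y, 40 mm apart: grip on these. Loose. Starts standing in its own seat, turned up to 0.25 rad from the rack.
- saw_rack: fixed green base plate of the rack that is full at the start: 284 mm long (x) by 76 mm (y), 6 mm thick, lying on the table. It carries four seats in a row along its x, 70 mm apart (at x = -105, -35, 35, 105 mm, y = 0). Origin: centre of the underside; x along the row, pointing away from the robot (within 0.3 rad), y across it, z up. Stands to the left or the right of the middle; the other rack is on the other side.
- empty_rack: fixed rack that is empty at the start: green base plate as the other's, with a bare aluminium tray of four open pockets in a row along its x, 70 mm apart (centres at x = -105, -35, 35, 105 mm, y = 0). Pocket floors 10 mm above the table, walls 4 mm thick with tops 20 mm above the table; each pocket is at least 62 mm (x) by 62 mm (y) inside. Origin: centre of the underside, on the table; x along the row, pointing away from the robot (within 0.3 rad), y across it, z up.
- seat_round: fixed square aluminium seat on the full rack in which the round tube stands at the start (all four seats look alike, and their order along the rack is shuffled): 70 x 70 mm, open on top, 62 x 62 mm inside, walls 4 mm. Origin: centre of its underside, 6 mm above the table; floor 10 mm and wall tops 20 mm above the table. It stays behind and marks that piece's starting place.
- seat_square: fixed square aluminium seat on the full rack in which the square tube stands at the start (all four seats look alike, and their order along the rack is shuffled): 70 x 70 mm, open on top, 62 x 62 mm inside, walls 4 mm. Origin: centre of its underside, 6 mm above the table; floor 10 mm and wall tops 20 mm above the table. It stays behind and marks that piece's starting place.
- seat_hex: fixed square aluminium seat on the full rack in which the hexagonal bar stands at the start (all four seats look alike, and their order along the rack is shuffled): 70 x 70 mm, open on top, 62 x 62 mm inside, walls 4 mm. Origin: centre of its underside, 6 mm above the table; floor 10 mm and wall tops 20 mm above the table. It stays behind and marks that piece's starting place.
- seat_beam: fixed square aluminium seat on the full rack in which the H-section stands at the start (all four seats look alike, and their order along the rack is shuffled): 70 x 70 mm, open on top, 62 x 62 mm inside, walls 4 mm. Origin: centre of its underside, 6 mm above the table; floor 10 mm and wall tops 20 mm above the table. It stays behind and marks that piece's starting place.

How it is judged:
By the outcome, as a careful person would: the job done as asked, in the order asked, and still so for the second after the job is handed in, with the robot touching nothing.
It also fails if it takes over 144 s, if anything falls off the work surface, if the arm or the gripper's body presses on something with over 40 N, if the wrist force passes 120 N, or if a joint passes its speed limit or range.

## Working session

There is one attempt and no reset: what is moved stays moved. The work goes in short steps, Python scripts to look and compute and a shell command to move; the robot and the scene stay as the last step left them, time stands still between calls to the robot, and variables do not carry over. Pictures are saved under pics/ and viewed, about 12 in all and at most 16, crops included, and the job is handed in when it is done.

```bash
ls; mkdir -p pics
python3 - <<'E'
from rig import robot, eyes, finder
import cv2,numpy as np
print(robot.get_obs(), robot.grip_depth)
for c in ("top","side","wrist"):
    im=eyes.read_camera(c); cv2.imwrite(f"pics/{c}0.png",im[:,:,::-1]); print(c,eyes.camera_model(c))
for n in ["round_mid","square_mid","hex_mid","beam_mid","saw_rack","empty_rack","seat_round","seat_square"]:
    print(n,[(np.round(d['uv'],1),round(d['conf'],2)) for d in finder.tip_of("top",n)][:4])
t=cv2.imread("pics/top0.png");s=cv2.imread("pics/side0.png")
E
```

```text
pics
{'time': 0.0, 'q': array([-7.70339244e+01,  3.02786684e+01,  8.21559375e+01,  7.30790222e-05,
        6.76892934e+01, -1.02288409e+01]), 'qd': array([-0.05568024, -0.03380088, -0.02147909,  0.00820333,  0.14368852,
        0.06661889]), 'joint_efforts': array([ 4.85792407e-04, -4.40042245e+01, -1.76594102e+01,  6.35052030e-02,
        5.83804341e-02, -1.59713891e-04]), 'eef_pos': array([ 0.24599439, -0.57369322,  0.19257739]), 'orientation': array([[ 3.93859398e-01, -9.19170572e-01, -4.84047289e-04],
       [-9.19168237e-01, -3.93859507e-01,  2.10757645e-03],
       [-2.12786888e-03, -3.85167899e-04, -9.99997662e-01]]), 'wrist_force': array([-0.32425151, -0.41634358, -0.26992416]), 'torque': array([0.00268958, 0.00149787, 0.01677007]), 'opening': 0.9990634704768627} 0.0187
top {'fx': 428.1766942827029, 'fy': 428.1766942827029, 'cx': 261.6834169922391, 'cy': 195.7196008746857, 'extrinsics': array([[ 0.01925452, -0.99897144, -0.0410527 , -0.01365537],
       [-0.98722683, -0.01250104, -0.15882982,  0.56457219],
       [ 0.15815326,  0.04358652, -0.98645211,  0.66703321],
       [ 
[... 522 characters left out ...]
357186, 'T_tool_cam': array([[ 9.99999812e-01,  6.04983559e-04,  9.59823318e-05,
        -3.80261102e-04],
       [-6.08162509e-04,  9.61851606e-01,  2.73571048e-01,
        -7.59895992e-02],
       [ 7.31852266e-05, -2.73571055e-01,  9.61851793e-01,
        -1.91361148e-01],
       [ 0.00000000e+00,  0.00000000e+00,  0.00000000e+00,
         1.00000000e+00]])}
round_mid [(array([160.9, 241.1]), 0.8)]
square_mid [(array([168.1, 202.2]), 0.34)]
hex_mid [(array([156.8, 283.6]), 0.55)]
beam_mid [(array([163.8, 194.4]), 0.56)]
saw_rack []
empty_rack [(array([357.2, 205.7]), 0.85), (array([168.4, 241. ]), 0.62)]
seat_round [(array([168.4, 240.2]), 0.75)]
seat_square [(array([170.6, 157.7]), 0.8)]
```

View pics/top0.png

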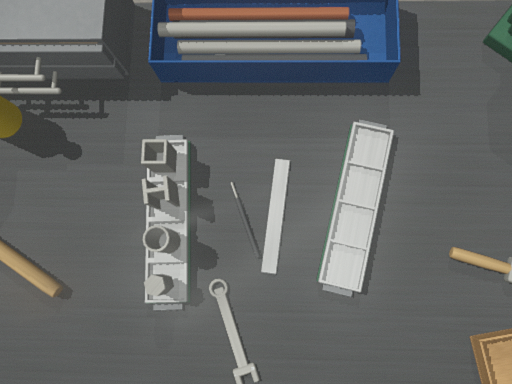

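View pics/side0.png

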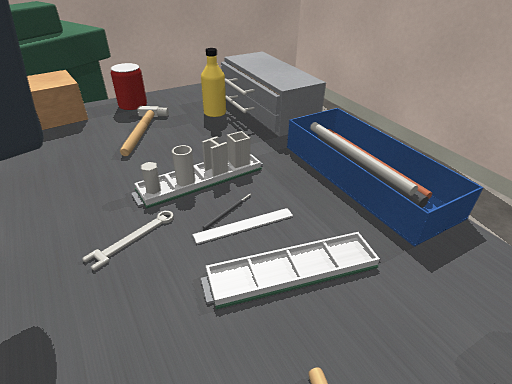

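Top view: the left rack (about 168,220) holds, near to far, hex (157,284), round tube (157,238), H-beam (155,190) and square tube (155,153). The right rack (357,206) is empty, and its near end is at the bottom of the picture. Next I compute coarse poses.

```bash
cat > h.py <<'E'
from rig import robot, eyes, finder
import cv2,numpy as np
def cam(name,obs=None):
    m=eyes.camera_model(name); K=(m['fx'],m['fy'],m['cx'],m['cy'])
    if 'extrinsics' in m: T=np.linalg.inv(m['extrinsics'])
    else:
        o=obs or robot.get_obs(); W=np.eye(4); W[:3,:3]=o['orientation']; W[:3,3]=o['eef_pos']; T=W@m['T_tool_cam']
    return K,T
def ray(c,uv,z):
    (fx,fy,cx,cy),T=c; uv=np.atleast_2d(uv).astype(float)
    d=np.c_[(uv[:,0]-cx)/fx,(uv[:,1]-cy)/fy,np.ones(len(uv))]@T[:3,:3].T
    return T[:3,3]+d*((z-T[2,3])/d[:,2])[:,None]
def proj(c,P):
    (fx,fy,cx,cy),T=c; p=(np.atleast_2d(P)-T[:3,3])@T[:3,:3]
    return np.c_[fx*p[:,0]/p[:,2]+cx,fy*p[:,1]/p[:,2]+cy]
def goto(xyz,yaw):
    """tool shift (units) and twist z (units) from present pose to TCP xyz, jaw axis at yaw (mod 180)"""
    o=robot.get_obs();R=o['orientation'];d=R.T@(np.array(xyz)-o['eef_pos'])/.025
    cur=np.degrees(np.arctan2(R[1,0],R[0,0])); a=(yaw-cur+90)%180-90
    tilt=np.degrees(np.cross(R[:,2],[0,0,-1]))@R/5
    print('shift',d.round(2),'mm',(d*25).round(1),'twistz',round(-a/5,2),'tilt',tilt.round(2),'q6',o['q'][5].round(1),'t',round(o['time'],1))
E
python3 - <<'E'
from h import *
c=cam("top")
im=cv2.imread("pics/top0.png")
er=ray(c,[(354,122),(393,130),(360,291),(321,283)],.02)[:,:2]; print("empty",er.round(3).tolist(),er.mean(0))
sr=ray(c,[(188,140),(188,302),(146,302),],.02)[:,:2]; print("saw",sr.round(3).tolist())
for n,uv,z in [("hex",(156,284),.07),("round",(157,238),.09),("beam",(155,190),.085),("square",(155,153),.08)]:
    print(n,ray(c,uv,z).round(3))
cr=cv2.resize(im[125:315,130:205],None,fx=3.1,fy=3.1,interpolation=cv2.INTER_CUBIC)
cr2=cv2.resize(im[112:302,310:400],None,fx=3.1,fy=3.1,interpolation=cv2.INTER_CUBIC)
cv2.imwrite("pics/crop0.png",np.hstack([cr,cr2]))
E
```

```text
empty [[0.702, -0.163], [0.688, -0.23], [0.412, -0.169], [0.423, -0.105]] [ 0.55614901 -0.16668121]
saw [[0.667, 0.129], [0.388, 0.116], [0.386, 0.187]]
hex [[0.418 0.157 0.07 ]]
round [[0.489 0.154 0.09 ]]
beam [[0.565 0.163 0.085]]
square [[0.627 0.168 0.08 ]]
```

View pics/crop0.png

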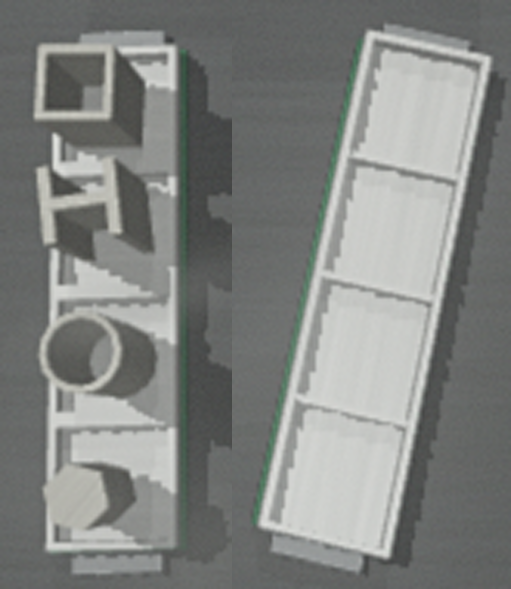

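```bash
python3 - <<'E'
from h import *
c=cam("top")
def cl(p): return np.array([130,125])+np.array(p)/3.1
def cr(p): return np.array([310,112])+(np.array(p)-[232,0])/3.1
e=ray(c,[cr(p) for p in [(372,33),(491,58),(389,556),(259,526)]],.02)[:,:2]
print('empty',e.round(3).tolist(),e.mean(0).round(4)); d=(e[0]+e[1]-e[2]-e[3]);print(np.degrees(np.arctan2(d[1],d[0])))
s=ray(c,[cl(p) for p in [(38,46),(112,47),(110,121),(35,117)]],.08)[:,:2];print('sq',s.mean(0).round(4));d=s[1]-s[0]+s[2]-s[3];print(np.degrees(np.arctan2(d[1],d[0])))
b=ray(c,[cl(p) for p in [(42,168),(110,158),(122,233),(50,245)]],.085)[:,:2];print('beam',b.mean(0).round(4));d=b[1]-b[0]+b[2]-b[3];print(np.degrees(np.arctan2(d[1],d[0])))
goto([.49,.157,.21],-87.3)
E
python3 -m crank '{"xyz":[[-0.8,-0.6,-0.1],[-0.8,-0.6,-0.1],[-0.8,-0.6,-0.1],[-0.8,-0.6,-0.1],[-0.8,-0.6,-0.1],[-0.8,-0.6,-0.1],[-0.8,-0.6,0],[-0.8,-0.6,0]],"twist":[[0,0,0.5],[0,0,0.5],[0,0,0.5],[0,0,0.5],[0,0,0.5],[0,0,0.5],[0,0,0.5],[0,0,0.5]]}' 87
python3 - <<'E'
from h import *
goto([.49,.157,.21],-87.3)
E
```

```text
empty [[0.701, -0.165], [0.686, -0.231], [0.411, -0.17], [0.426, -0.101]] [ 0.5559 -0.1667]
-12.866053868785725
sq [0.6293 0.1705]
-91.46958259904986
beam [0.5657 0.1615]
-80.28309196865062
shift [-23.05 -20.49  -0.66] mm [-576.3 -512.2  -16.4] twistz 4.1 tilt [-0.  0. -0.] q6 -10.2 t 0.6
time: 1.22
eef_pos: [0.3232, -0.3905, 0.2085]
orientation: [[0.03, -1.0, 0.001], [-1.0, -0.03, -0.007], [0.007, -0.0, -1.0]]
wrist_force: [0.7, -0.3, -0.2]
opening: 1.0
shift [-21.69  -7.34  -0.2 ] mm [-542.2 -183.4   -5.1] twistz -0.19 tilt [-0.01 -0.08  0.  ] q6 25.4 t 1.2
```

```bash
python3 -m crank '{"xyz":[[-1,-0.35,0],[-1,-0.35,0],[-1,-0.35,0],[-1,-0.35,0],[-1,-0.35,0],[-1,-0.35,0],[-1,-0.35,0],[-1,-0.35,0]],"twist":[[0,0,0],[0,0,0],[0,0,0],[0,0,0],[0,0,0],[0,0,0],[0,0,0],[0,0,0]]}' >/dev/null
python3 -m crank '{"xyz":[[-1,-0.35,0],[-1,-0.35,0],[-1,-0.35,0],[-1,-0.35,0],[-1,-0.35,0],[-1,-0.35,0],[-1,-0.35,0],[-1,-0.35,0]],"twist":[[0,0,0],[0,0,0],[0,0,0],[0,0,0],[0,0,0],[0,0,0],[0,0,0],[0,0,0]]}'
python3 - <<'E'
from h import *
goto([.49,.157,.21],-87.3)
E
```

```text
time: 2.55
eef_pos: [0.4593, 0.031, 0.2093]
orientation: [[0.025, -1.0, 0.012], [-1.0, -0.025, -0.015], [0.016, -0.012, -1.0]]
wrist_force: [1.2, 0.2, -0.7]
opening: 0.999
shift [-5.01 -1.36 -0.09] mm [-125.1  -33.9   -2.3] twistz -0.25 tilt [-0.14 -0.18  0.  ] q6 79.5 t 2.5
```

```bash
python3 -m crank '{"xyz":[[-0.9,-0.25,0],[-0.9,-0.25,0],[-0.9,-0.25,0],[-0.9,-0.25,0],[-0.9,-0.25,0],[-0.5,-0.1,0],[0,0,0],[0,0,0]],"twist":[[0,0,-0.1],[0,0,-0.1],[0,0,0],[0,0,0],[0,0,0],[-0.1,-0.1,0],[0,0,0],[0,0,0]]}'
python3 - <<'E'
from h import *
goto([.49,.157,.21],-87.3)
c=cam("wrist"); im=eyes.read_camera("wrist"); cv2.imwrite("pics/w1.png",im[:,:,::-1])
for n,z in [("hex_mid",.04),("round_mid",.05),("beam_mid",.0475),("square_mid",.045),("seat_hex",.006)]:
    print(n,[(np.round(d['uv'],1).tolist(),round(d['conf'],2),ray(c,d['uv'],z)[0].round(3).tolist()) for d in finder.tip_of("wrist",n)][:3])
E
```

```text
time: 3.22
eef_pos: [0.4909, 0.1688, 0.2094]
orientation: [[0.052, -0.999, 0.008], [-0.999, -0.052, -0.005], [0.006, -0.008, -1.0]]
wrist_force: [0.3, -0.2, -0.8]
opening: 0.999
shift [ 0.47  0.06 -0.02] mm [11.7  1.5 -0.6] twistz 0.05 tilt [-0.09 -0.07  0.  ] q6 94.1 t 3.2
hex_mid [([260.8, 229.2], 0.81, [0.413, 0.161, 0.04]), ([267.9, 121.3], 0.4, [0.561, 0.16, 0.04])]
round_mid [([267.5, 181.1], 0.93, [0.486, 0.156, 0.05])]
beam_mid [([263.7, 113.4], 0.88, [0.57, 0.166, 0.047])]
square_mid [([262.4, 60.7], 0.74, [0.63, 0.171, 0.045])]
seat_hex [([264.4, 211.7], 0.71, [0.428, 0.155, 0.006]), ([491.4, 135.1], 0.71, [0.559, -0.158, 0.006])]
```

View pics/w1.png

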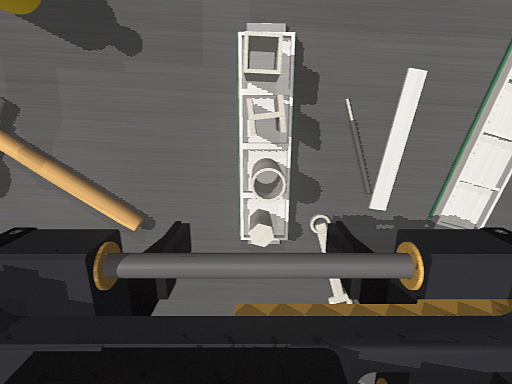

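The wrist view shows the same order: square (262,55), beam (266,115), tube (268,181), hex (262,229). The positions agree with the top camera to within a few mm. I'll zoom in for the yaws.

Run:
```python
import cv2
im=cv2.imread("pics/w1.png")[20:250,225:305]
a=cv2.resize(im[:115],None,fx=5,fy=5,interpolation=cv2.INTER_CUBIC);b=cv2.resize(im[115:],None,fx=5,fy=5,interpolation=cv2.INTER_CUBIC)
cv2.imwrite("pics/w1c.png",cv2.hconcat([a,b]))
```

```text
(no output)
```

View pics/w1c.png

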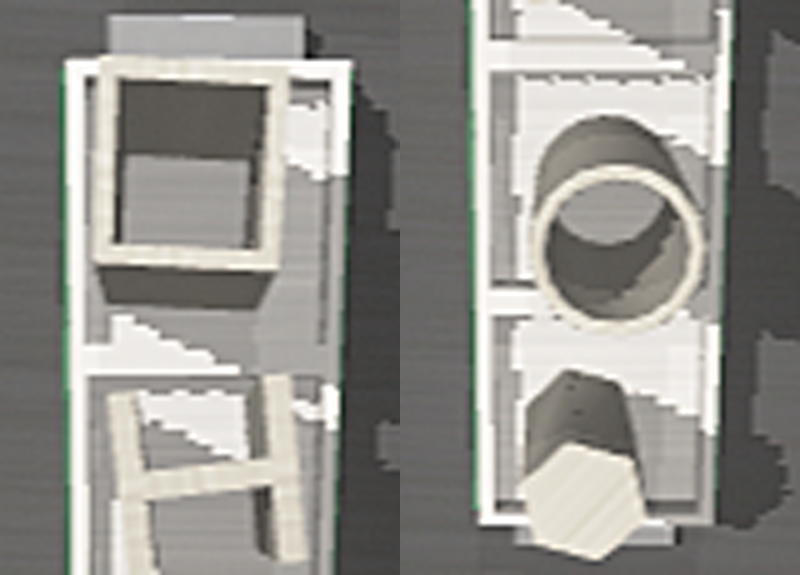

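Run:
```python
from h import *
c=cam("wrist")
L=lambda ps:[(225+x/5,20+y/5) for x,y in ps]; Rr=lambda ps:[(225+(x-400)/5,135+y/5) for x,y in ps]
def ang(d): return round(float(np.degrees(np.arctan2(d[1],d[0]))),1)
for n,p,z in [("sq",L([(101,57),(289,68),(278,268),(94,263)]),.08),("beam",L([(107,393),(290,375),(307,558),(125,575)]),.085),("hex",Rr([(548,443),(630,453),(645,515),(603,560),(533,537),(519,485)]),.07),("round",Rr([(621,245)]),.09)]:
    P=ray(c,p,z)[:,:2]; print(n,P.mean(0).round(4),[ (ang(P[(i+1)%len(P)]-P[i]),round(float(np.linalg.norm(P[(i+1)%len(P)]-P[i])*1e3),1)) for i in range(len(P))])
P=ray(c,Rr([(478,523)])+L([(66,62)])+L([(350,62)])+Rr([(715,523)]),.02);print(P.round(3).tolist())
goto([.416,.159,.09],-87.3)
```

```text
sq [0.6313 0.1693] [(-90.1, 39.3), (-179.3, 38.7), (91.4, 39.8), (-0.1, 39.8)]
beam [0.5679 0.1623] [(-81.8, 40.0), (-170.2, 39.1), (98.0, 41.1), (8.2, 39.0)]
hex [0.4182 0.1603] [(-94.7, 21.3), (-163.8, 17.9), (142.6, 16.9), (72.9, 19.6), (16.4, 15.2), (-30.2, 13.9)]
round [0.4914 0.1548] [(0.0, 0.0)]
[[0.387, 0.189, 0.02], [0.665, 0.201, 0.02], [0.669, 0.13, 0.02], [0.39, 0.117, 0.02]]
shift [0.18 3.05 4.75] mm [  4.4  76.3 118.9] twistz 0.02 tilt [-0.09 -0.06 -0.  ] q6 94.1 t 3.5
```

```bash
python3 -m crank '{"xyz":[[0.1,0.6,0.5],[0.1,0.6,0.6],[0,0.6,0.7],[0,0.6,0.7],[0,0.5,0.7],[0,0.2,0.7],[0,0,0],[0,0,0]],"twist":[[0,0,-0.5],[0,0,-0.5],[0,0,-0.5],[0,0,-0.5],[0,0,-0.5],[0,0,-0.2],[-0.1,-0.1,0],[0,0,0]]}'
python3 - <<'E'
from h import *
goto([.418,.159,.035],-74)
c=cam("wrist"); im=eyes.read_camera("wrist"); cv2.imwrite("pics/w2.png",im[:,:,::-1])
E
```

```text
time: 4.18
eef_pos: [0.4165, 0.146, 0.1107]
orientation: [[0.284, -0.959, 0.005], [-0.959, -0.284, 0.001], [0.0, -0.006, -1.0]]
wrist_force: [-0.1, -0.6, 0.3]
opening: 1.001
shift [-0.48 -0.19  3.03] mm [-12.1  -4.8  75.7] twistz 0.09 tilt [-0.06 -0.    0.  ] q6 78.2 t 4.2
```

View pics/w2.png

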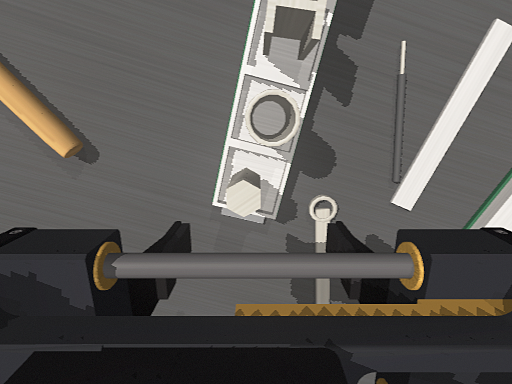

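The hex is at (244,192) with its side flats nearly parallel to the jaws, about 12 mm toward tool -x, which matches the estimate. I'll descend and grip.

```bash
python3 -m crank '{"xyz":[[-0.3,-0.1,0.4],[-0.2,-0.1,0.5],[0,0,0.6],[0,0,0.6],[0,0,0.6],[0,0,0.3],[0,0,0],[0,0,0]],"twist":[[0,0,0],[0,0,0],[0,0,0],[0,0,0],[0,0,0],[0,0,0],[0,0,0],[0,0,0]]}'
python3 - <<'E'
from h import *
goto([.418,.159,.035],-74)
E
python3 -m crank '{"xyz":[[0,0,0],[0,0,0],[0,0,0],[0,0,0],[0,0,0],[0,0,0],[0,0,0],[0,0,0]],"twist":[[0,0,0],[0,0,0],[0,0,0],[0,0,0],[0,0,0],[0,0,0],[0,0,0],[0,0,0]]}' 0 35
```

```text
time: 4.9
eef_pos: [0.433, 0.1642, 0.037]
orientation: [[0.279, -0.96, 0.03], [-0.96, -0.279, 0.005], [0.004, -0.03, -1.0]]
wrist_force: [-0.4, 0.5, -0.5]
opening: 1.001
shift [0.03 0.63 0.06] mm [ 0.8 15.9  1.5] twistz 0.04 tilt [-0.35 -0.04  0.  ] q6 80.5 t 4.9
time: 5.57
eef_pos: [0.4361, 0.1649, 0.0406]
orientation: [[0.279, -0.96, 0.038], [-0.96, -0.279, 0.006], [0.005, -0.038, -0.999]]
wrist_force: [-0.1, -0.1, 0.3]
opening: 0.48
```

Run:
```python
from h import *
o=robot.get_obs();print(o['q'].round(1),o['qd'].round(2),o['opening']*87,o['wrist_force'],o['time'])
goto([.418,.159,.035],-74)
im=eyes.read_camera("wrist"); im2=eyes.read_camera("side"); 
cv2.imwrite("pics/w3.png",np.hstack([cv2.resize(im[:300,100:420],(480,450)),cv2.resize(im2[120:220,110:300],(320,168)).repeat(1,0) if 0 else cv2.copyMakeBorder(cv2.resize(im2[110:250,110:290],(320,249)),0,201,0,0,0)])[:,:,::-1])
```

```text
[  6.9  33.3 113.8   0.2  30.7  80.5] [-0.02 -0.35  0.12 -0.15  0.05 -0.  ] 41.77255243915544 [-0.09628972 -0.13221893  0.32550749] 5.5667
shift [0.02 0.77 0.19] mm [ 0.6 19.3  4.8] twistz 0.04 tilt [-0.44 -0.05  0.  ] q6 80.5 t 5.6
```

View pics/w3.png

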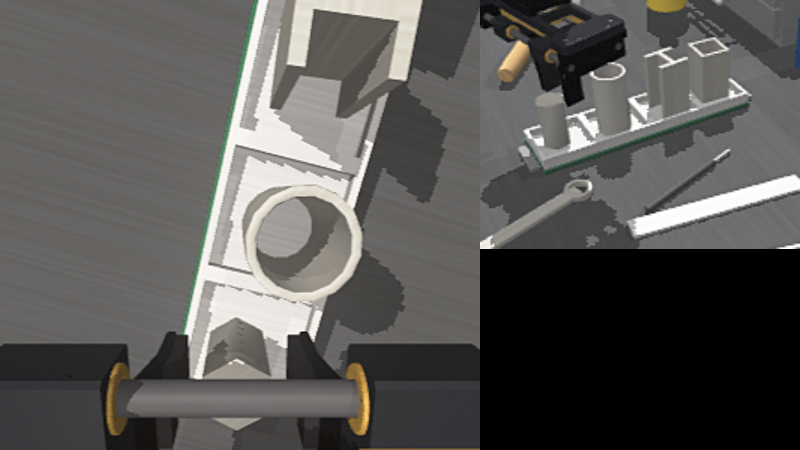

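The fingers had not reached the hex yet. They close slowly, and the arm has drifted about 19 mm in tool -y with a 2° tilt. I'll reopen, correct that and close again.

```bash
python3 -m crank '{"xyz":[[0,0.1,0],[0,0.25,0.1],[0,0.3,0.1],[0,0.3,0.1]],"twist":[[-0.1,0,0],[-0.2,0,0],[-0.2,0,0],[-0.1,0,0]]}' 87
python3 - <<'E'
from h import *
goto([.418,.159,.035],-74)
E
```

```text
time: 6.0
eef_pos: [0.4133, 0.1579, 0.0325]
orientation: [[0.279, -0.96, -0.014], [-0.96, -0.279, -0.009], [0.005, 0.016, -1.0]]
wrist_force: [0.8, -0.4, -1.0]
opening: 0.608
shift [ 0.01 -0.19 -0.1 ] mm [ 0.3 -4.7 -2.6] twistz 0.04 tilt [ 0.18 -0.06  0.  ] q6 81.3 t 6.0
```

```bash
python3 -m crank '{"xyz":[[0,-0.12,-0.05],[0,-0.02,0],[0,0,0],[0,0,0],[0,0,0],[0,0,0]],"twist":[[0.1,0,0],[0.05,0,0],[0,0,0],[0,0,0],[0,0,0],[0,0,0]]}' 0 35
python3 - <<'E'
from h import *
goto([.418,.159,.035],-74)
E
```

```text
time: 6.5
eef_pos: [0.4138, 0.1585, 0.0327]
orientation: [[0.278, -0.96, -0.006], [-0.96, -0.278, -0.006], [0.004, 0.007, -1.0]]
wrist_force: [0.6, -0.2, -0.5]
opening: 0.336
shift [ 0.03 -0.17 -0.09] mm [ 0.7 -4.2 -2.3] twistz 0.03 tilt [ 0.08 -0.05  0.  ] q6 81.1 t 6.5
```

Opening is 29 mm, so the hex is held. I'll lift.

```bash
python3 -m crank '{"xyz":[[0,0,0],[0,0,-0.3],[0,0,-0.7],[0,0,-0.9],[0,0,-0.9],[0,0,-0.9],[0,0,-0.9],[0,0,-0.6]],"twist":[[0,0,0],[0,0,0],[0,0,0],[0,0,0],[0,0,0],[0,0,0],[0,0,0],[0,0,0]]}'
python3 - <<'E'
from h import *
goto([.659,-.190,.15],-102.5)
E
```

```text
time: 7.17
eef_pos: [0.4075, 0.1583, 0.1642]
orientation: [[0.278, -0.96, -0.026], [-0.96, -0.278, -0.009], [0.001, 0.027, -1.0]]
wrist_force: [0.4, 0.7, -4.4]
opening: 0.336
shift [16.18 -5.8   0.43] mm [ 404.6 -145.    10.7] twistz 5.73 tilt [ 0.31 -0.01  0.  ] q6 80.9 t 7.2
```

```bash
python3 -m crank '{"xyz":[[0.6,-0.25,0],[0.9,-0.35,0],[0.9,-0.35,0],[0.9,-0.35,0],[0.9,-0.35,0],[0.9,-0.4,0],[0.9,-0.4,0],[0.9,-0.4,0]],"twist":[[0.1,0,0.4],[0.1,0,0.7],[0,0,0.7],[0,0,0.7],[0,0,0.7],[0,0,0.7],[0,0,0.7],[0,0,0.7]]}'
python3 - <<'E'
from h import *
goto([.659,-.190,.15],-102.5)
E
```

```text
time: 7.83
eef_pos: [0.4866, -0.0078, 0.1686]
orientation: [[-0.191, -0.982, -0.011], [-0.982, 0.191, -0.001], [0.003, 0.011, -1.0]]
wrist_force: [-0.5, -0.7, -4.7]
opening: 0.334
shift [ 5.84 -8.17  0.67] mm [ 145.9 -204.2   16.7] twistz 0.3 tilt [ 0.12 -0.03 -0.  ] q6 87.1 t 7.8
```

```bash
python3 -m crank '{"xyz":[[0.7,-1,0],[0.7,-1,0],[0.7,-1,0],[0.7,-1,0],[0.7,-1,0],[0.7,-1,0],[0.6,-0.8,0],[0.4,-0.5,0]],"twist":[[0,0,0.1],[0,0,0.1],[0,0,0],[0,0,0],[0,0,0],[0.1,0,0],[0.1,0,0],[0,0,0]]}'
python3 - <<'E'
from h import *
goto([.659,-.190,.15],-102.5)
im=eyes.read_camera("wrist"); im2=eyes.read_camera("top"); 
cv2.imwrite("pics/w4.png",np.hstack([im[:,60:440],im2[60:310,150:420].repeat(1,0) if 0 else cv2.resize(im2[100:320,130:420],(420,384))])[:,:,::-1])
E
```

```text
time: 8.5
eef_pos: [0.6317, -0.1806, 0.1604]
orientation: [[-0.215, -0.977, -0.015], [-0.977, 0.215, 0.003], [0.001, 0.015, -1.0]]
wrist_force: [-0.3, -0.8, -4.3]
opening: 0.335
shift [ 0.13 -1.15  0.4 ] mm [  3.3 -28.8  10. ] twistz 0.02 tilt [ 0.17 -0.01  0.  ] q6 76.9 t 8.5
```

View pics/w4.png

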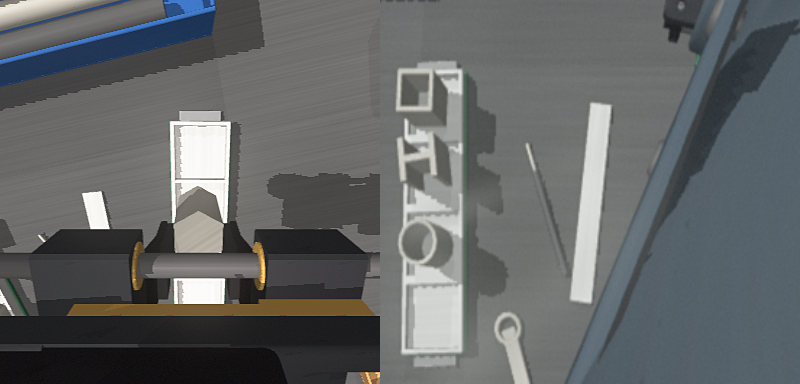

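The wrist view shows the far pocket, with far edge at v=122, divider at v=181 and sides at u=231 and 290. The hex is hanging in the jaws just short of it. I'll check the pocket's position.

Run:
```python
from h import *
c=cam("wrist")
P=ray(c,[(231,122),(290,122),(289,181),(231,181)],.02);print(P.round(4).tolist(),P.mean(0))
d=P[0]-P[1];print(np.degrees(np.arctan2(d[1],d[0])))
P=ray(c,[(261,123),(261,181)],.02);print(P)
goto([.659,-.190,.15],-102.5)
```

```text
[[0.7036, -0.1643, 0.02], [0.6889, -0.2313, 0.02], [0.6196, -0.2172, 0.02], [0.635, -0.1472, 0.02]] [ 0.66177332 -0.19001002  0.02      ]
77.57070785476822
[[ 0.69501724 -0.19815651  0.02      ]
 [ 0.62703693 -0.18339375  0.02      ]]
shift [ 0.1  -1.12  0.4 ] mm [  2.5 -28.1   9.9] twistz 0.01 tilt [ 0.16 -0.02  0.  ] q6 77.0 t 8.6
```

```bash
python3 -m crank '{"xyz":[[0,-0.4,0.3],[0,-0.35,0.5],[0,-0.15,0.7],[0,0,0.7],[0,0,0.7],[0,0,0.6],[0,0,0.3],[0,0,0]],"twist":[[0.1,0,0],[0.05,0,0],[0,0,0],[0,0,0],[0,0,0],[0,0,0],[0,0,0],[0,0,0]]}'
python3 - <<'E'
from h import *
goto([.656,-.189,.034],-102.5)
E
```

```text
time: 9.27
eef_pos: [0.6499, -0.1782, 0.0523]
orientation: [[-0.212, -0.977, -0.012], [-0.977, 0.212, 0.007], [-0.004, 0.014, -1.0]]
wrist_force: [-0.8, 0.3, -4.6]
opening: 0.34
shift [ 0.37 -0.34  0.73] mm [ 9.3 -8.5 18.1] twistz 0.05 tilt [0.16 0.05 0.  ] q6 77.3 t 9.3
```

```bash
python3 -m crank '{"xyz":[[0.2,-0.2,0.1],[0.15,-0.15,0.2],[0,0,0.2],[0,0,0.1],[0,0,0]],"twist":[[0.05,0.05,0],[0.05,0,0],[0,0,0],[0,0,0],[0,0,0]]}'
python3 - <<'E'
from h import *
goto([.656,-.189,.034],-102.5)
E
```

```text
time: 9.68
eef_pos: [0.6584, -0.1888, 0.0367]
orientation: [[-0.21, -0.978, -0.002], [-0.978, 0.21, -0.001], [0.001, 0.002, -1.0]]
wrist_force: [0.0, 0.8, -4.6]
opening: 0.339
shift [0.03 0.09 0.11] mm [0.7 2.3 2.7] twistz 0.07 tilt [ 0.02 -0.01  0.  ] q6 76.9 t 9.7
```

Lower slowly until contact.

```bash
for i in 1 2; do python3 -m crank '{"xyz":[[0,0,0.07],[0,0,0.06]],"twist":[[0,0,0],[0,0,0]]}' | egrep 'eef|force'; done
```

```text
eef_pos: [0.6592, -0.1894, 0.0344]
wrist_force: [-0.6, 0.5, -4.2]
eef_pos: [0.6602, -0.1897, 0.0327]
wrist_force: [-2.3, 2.5, 6.1]
```

Contact with the floor is felt. I'll release and rise.

```bash
python3 -m crank '{"xyz":[[0,0,0],[0,0,0],[0,0,0],[0,0,0],[0,0,-0.1],[0,0,-0.4],[0,0,-0.8],[0,0,-1]],"twist":[[0,0,0],[0,0,0],[0,0,0],[0,0,0],[0,0,0],[0,0,0],[0,0,0],[0,0,0]]}' 87
python3 -m crank '{"xyz":[[0,0,-1],[-0.2,0,-1],[-0.5,0.5,-1],[-0.6,0.9,0],[-0.6,1,0],[-0.6,1,0],[-0.6,1,0],[-0.6,1,0]],"twist":[[0,0,0],[0,0,0],[0,0,0],[0,0,0],[0,0,-0.5],[0,0,-0.5],[0,0,-0.5],[0,0,-0.5]]}'
python3 - <<'E'
from h import *
goto([.490,.1545,.14],-87.5)
E
```

```text
time: 10.68
eef_pos: [0.6592, -0.1894, 0.0914]
orientation: [[-0.211, -0.978, -0.0], [-0.978, 0.211, -0.001], [0.001, -0.0, -1.0]]
wrist_force: [0.9, 0.3, 0.3]
opening: 0.859
time: 11.35
eef_pos: [0.5502, -0.0805, 0.1831]
orientation: [[-0.036, -0.999, 0.032], [-0.999, 0.036, -0.015], [0.014, -0.033, -0.999]]
wrist_force: [-0.3, 0.8, 0.9]
opening: 0.998
shift [-9.33  2.8   1.5 ] mm [-233.2   69.9   37.5] twistz -0.91 tilt [-0.37 -0.16  0.  ] q6 72.5 t 11.3
```

```bash
python3 -m crank '{"xyz":[[-1,0.3,0],[-1,0.3,0],[-1,0.3,0],[-1,0.3,0],[-1,0.3,0],[-1,0.3,0],[-1,0.3,0.1],[-0.8,0.2,0.1]],"twist":[[-0.1,0,-0.2],[-0.1,0,-0.2],[0,0,-0.2],[0,0,-0.2],[0,0,-0.1],[0,0,0],[0,0,0],[0,0,0]]}'
python3 - <<'E'
from h import *
goto([.490,.1545,.13],-87.5)
E
```

```text
time: 12.02
eef_pos: [0.4835, 0.121, 0.1831]
orientation: [[0.043, -0.999, 0.024], [-0.999, -0.044, -0.016], [0.017, -0.024, -1.0]]
wrist_force: [-0.1, -0.1, 0.2]
opening: 1.0
shift [-1.36 -0.27  2.11] mm [-34.1  -6.7  52.7] twistz -0.01 tilt [-0.27 -0.2   0.  ] q6 90.0 t 12.0
```

```bash
python3 -m crank '{"xyz":[[-0.4,-0.1,0.3],[-0.4,-0.1,0.4],[-0.2,-0.05,0.5],[-0.1,0,0.5],[0,0,0.3],[0,0,0]],"twist":[[-0.1,-0.1,0],[-0.1,-0.1,0],[-0.1,0,0],[0,0,0],[0,0,0],[0,0,0]]}'
python3 - <<'E'
from h import *
goto([.490,.1545,.04],-87.5)
c=cam("wrist"); im=eyes.read_camera("wrist"); cv2.imwrite("pics/w5.png",im[:,:,::-1])
for n,z in [("round_mid",.05),("beam_mid",.0475),("square_mid",.045)]:
    print(n,[(np.round(d['uv'],1).tolist(),round(d['conf'],2),ray(c,d['uv'],z)[0].round(3).tolist()) for d in finder.tip_of("wrist",n)][:3])
E
```

```text
time: 12.52
eef_pos: [0.4919, 0.1525, 0.1306]
orientation: [[0.048, -0.999, 0.0], [-0.999, -0.048, 0.002], [-0.002, -0.0, -1.0]]
wrist_force: [-1.2, -0.4, 0.5]
opening: 1.003
shift [-0.08  0.07  3.63] mm [-1.9  1.8 90.6] twistz 0.05 tilt [-0.    0.02  0.  ] q6 91.9 t 12.5
round_mid [([256.1, 193.7], 0.58, [0.49, 0.155, 0.05])]
beam_mid [([249.8, 112.4], 0.82, [0.57, 0.165, 0.047])]
square_mid [([247.9, 40.6], 0.72, [0.632, 0.169, 0.045]), ([255.9, 118.0], 0.51, [0.565, 0.159, 0.045])]
```

View pics/w5.png

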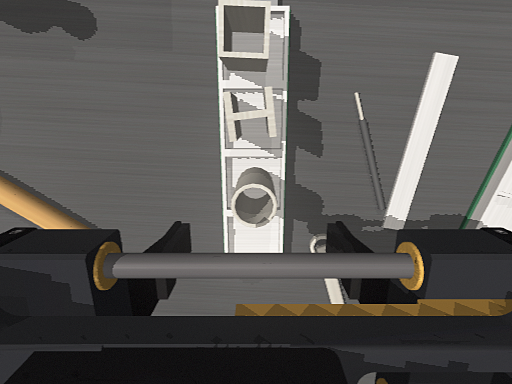

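The tube is centred between the jaws (255,205). I'll descend.

```bash
python3 -m crank '{"xyz":[[-0.05,0.1,0.4],[0,0.05,0.7],[0,0,0.7],[0,0,0.7],[0,0,0.6],[0,0,0.3],[0,0,0]],"twist":[[0,0,0],[0,0,0],[0,0,0],[-0.05,0,0],[-0.05,0,0],[0,0,0],[0,0,0]]}'
python3 - <<'E'
from h import *
goto([.490,.155,.04],-87.5)
E
```

```text
time: 13.3
eef_pos: [0.4969, 0.152, 0.0509]
orientation: [[0.043, -0.999, 0.011], [-0.999, -0.043, 0.003], [-0.002, -0.012, -1.0]]
wrist_force: [0.1, -0.3, 0.0]
opening: 0.999
shift [-0.13  0.28  0.43] mm [-3.3  6.9 10.9] twistz -0.0 tilt [-0.13  0.03  0.  ] q6 92.0 t 13.3
```

```bash
python3 -m crank '{"xyz":[[-0.05,0.15,0.2],[-0.05,0.1,0.15],[0,0,0],[0,0,0],[0,0,0],[0,0,0],[0,0,0],[0,0,0]],"twist":[[-0.1,0,0],[0,0,0],[0,0,0],[0,0,0],[0,0,0],[0,0,0],[0,0,0],[0,0,0]]}' 0 35
python3 -m crank '{"xyz":[[0,0,0],[0,0,0],[0,0,0]],"twist":[[0,0,0],[0,0,0],[0,0,0]]}'
```

```text
time: 13.97
eef_pos: [0.4931, 0.1548, 0.0455]
orientation: [[0.043, -0.999, 0.01], [-0.999, -0.043, 0.004], [-0.003, -0.01, -1.0]]
wrist_force: [-0.6, 0.9, -3.1]
opening: 0.48
time: 14.22
eef_pos: [0.4929, 0.1548, 0.0454]
orientation: [[0.043, -0.999, 0.01], [-0.999, -0.043, 0.003], [-0.003, -0.01, -1.0]]
wrist_force: [0.6, -0.2, -0.3]
opening: 0.471
```

```bash
python3 -m crank '{"xyz":[[0,0,-0.3],[0,0,-0.7],[0,0,-0.9],[0,0,-0.9],[0,0,-0.9],[0,0,-0.9],[0.3,0,-0.8],[0.6,-0.1,-0.3]],"twist":[[0,0,0],[0,0,0],[0,0,0],[0,0,0],[0,0,0],[0,0,0],[0,0,0],[0,0,0]]}'
python3 -m crank '{"xyz":[[0.9,-0.1,0],[1,-0.1,0],[1,-0.1,0],[1,-0.1,0],[1,-0.1,0],[1,-0.1,0],[1,-0.1,0],[1,-0.1,0]],"twist":[[0.1,0,0.4],[0.1,0,0.4],[0,0,0.4],[0,0,0.4],[0,0,0.4],[0,0,0.4],[0,0,0.4],[0,0,0.2]]}'
python3 - <<'E'
from h import *
goto([.592,-.175,.15],-102.4)
E
```

```text
time: 14.88
eef_pos: [0.488, 0.1324, 0.191]
orientation: [[0.046, -0.999, -0.008], [-0.999, -0.046, 0.002], [-0.003, 0.008, -1.0]]
wrist_force: [1.3, -0.7, -3.4]
opening: 0.475
time: 15.55
eef_pos: [0.4896, -0.0701, 0.1956]
orientation: [[-0.219, -0.976, 0.013], [-0.976, 0.219, 0.004], [-0.007, -0.012, -1.0]]
wrist_force: [0.2, -1.1, -2.8]
opening: 0.473
shift [ 3.21 -4.89  1.86] mm [  80.2 -122.3   46.6] twistz -0.05 tilt [-0.14  0.08 -0.  ] q6 80.9 t 15.6
```

```bash
python3 -m crank '{"xyz":[[0.5,-0.8,0],[0.5,-0.8,0],[0.5,-0.8,0],[0.5,-0.8,0],[0.5,-0.8,0.1],[0.4,-0.7,0.2],[0.1,-0.2,0.4],[0,0,0.4]],"twist":[[-0.1,0,0],[0,0,0],[0,0,0],[0,0,0],[0,0,0],[0,0,0],[0,0,0],[0,0,0]]}'
python3 - <<'E'
from h import *
goto([.595,-.1755,.046],-102.4)
E
```

```text
time: 16.22
eef_pos: [0.5887, -0.1803, 0.1669]
orientation: [[-0.228, -0.974, -0.003], [-0.974, 0.228, 0.005], [-0.005, 0.004, -1.0]]
wrist_force: [0.6, -0.1, -2.7]
opening: 0.477
shift [-0.22 -0.22  4.84] mm [ -5.5  -5.5 120.9] twistz -0.16 tilt [ 0.05  0.05 -0.  ] q6 75.6 t 16.2
```

```bash
python3 -m crank '{"xyz":[[-0.1,-0.1,0.6],[-0.1,-0.1,0.7],[0,0,0.7],[0,0,0.7],[0,0,0.7],[0,0,0.5],[0,0,0.2],[0,0,0]],"twist":[[0,0,0],[0,0,0],[0,0,0],[0,0,0],[0,0,0],[0,0,0],[0,0,0],[0,0,0]]}'
python3 - <<'E'
from h import *
goto([.595,-.1755,.046],-102.4)
E
```

```text
time: 16.88
eef_pos: [0.5796, -0.1641, 0.0528]
orientation: [[-0.225, -0.974, -0.025], [-0.974, 0.224, 0.017], [-0.011, 0.028, -1.0]]
wrist_force: [1.5, -3.7, 4.1]
opening: 0.474
shift [ 0.31 -0.71  0.25] mm [  7.7 -17.8   6.3] twistz -0.12 tilt [0.32 0.12 0.  ] q6 76.2 t 16.9
```

The tube touched a divider because the arm drifted about 18 mm. I'll raise, correct and descend again.

```bash
python3 -m crank '{"xyz":[[0,0,-0.4],[0.1,-0.2,-0.3],[0.1,-0.2,0],[0.1,-0.2,0],[0,-0.1,0]],"twist":[[0.05,0,0],[0.1,0.05,0],[0.1,0.05,-0.05],[0.1,0,-0.05],[0,0,0]]}'
python3 - <<'E'
from h import *
goto([.595,-.1755,.046],-102.4)
im=eyes.read_camera("wrist"); im2=eyes.read_camera("side"); 
cv2.imwrite("pics/w6.png",np.hstack([im[100:,60:440],im2[170:320,180:400].repeat(1,0) if 0 else cv2.resize(im2[170:320,180:400],(417,284))])[:,:,::-1])
E
```

```text
time: 17.3
eef_pos: [0.5952, -0.1746, 0.0746]
orientation: [[-0.214, -0.977, 0.006], [-0.977, 0.214, 0.001], [-0.002, -0.005, -1.0]]
wrist_force: [-0.3, 0.2, -3.5]
opening: 0.475
shift [0.04 0.01 1.15] mm [ 1.   0.2 28.6] twistz 0.0 tilt [-0.06  0.02  0.  ] q6 75.5 t 17.3
```

View pics/w6.png

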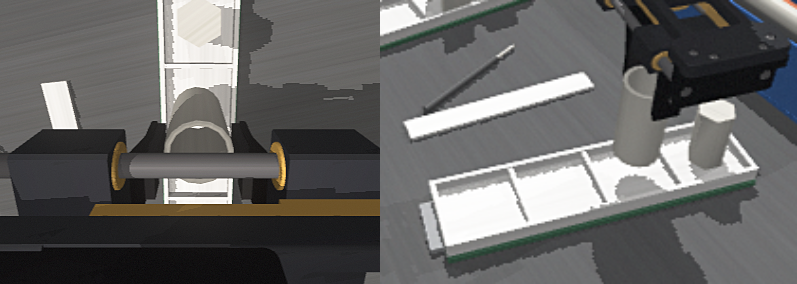

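The tube is above the second pocket, upright, with the hex standing in the far pocket. I'll lower in small steps.

```bash
python3 -m crank '{"xyz":[[0,0,0.3],[0,-0.05,0.3],[0,-0.05,0.2],[0,0,0]],"twist":[[0,0,0],[0,0,0],[0.03,0,0],[0,0,0]]}'
python3 - <<'E'
from h import *
goto([.595,-.1755,.046],-102.4)
E
```

```text
time: 17.73
eef_pos: [0.5972, -0.1745, 0.0517]
orientation: [[-0.215, -0.977, 0.006], [-0.977, 0.215, 0.002], [-0.003, -0.005, -1.0]]
wrist_force: [-0.3, 0.5, -4.5]
opening: 0.474
shift [0.06 0.08 0.23] mm [1.4 1.9 5.7] twistz -0.0 tilt [-0.06  0.03  0.  ] q6 75.5 t 17.7
```

```bash
for i in 1 2; do python3 -m crank '{"xyz":[[0,0.02,0.08],[0,0.02,0.08]],"twist":[[0,0,0],[0,0,0]]}' | egrep 'eef|force'; done
python3 -m crank '{"xyz":[[0,0.02,0.06]],"twist":[[0,0,0]]}' | egrep 'eef|force'
```

```text
eef_pos: [0.5956, -0.1739, 0.0461]
wrist_force: [-0.0, -0.7, -2.2]
eef_pos: [0.5963, -0.1739, 0.0453]
wrist_force: [-1.5, 1.9, 13.3]
eef_pos: [0.5964, -0.174, 0.0455]
wrist_force: [-1.4, 1.3, 2.1]
```

```bash
python3 -m crank '{"xyz":[[0,0,0],[0,0,0],[0,0,0],[0,0,0],[0,0,-0.1],[0,0,-0.4],[0,0,-0.8],[0,0,-1]],"twist":[[0,0,0],[0,0,0],[0,0,0],[0,0,0],[0,0,0],[0,0,0],[0,0,0],[0,0,0]]}' 87
python3 -m crank '{"xyz":[[0,0,-1],[-0.2,0,-1],[-0.6,0,-0.5],[-1,0.2,0],[-1,0.2,0],[-1,0.2,0],[-1,0.2,0],[-1,0.2,0]],"twist":[[0,0,0],[0,0,0],[0,0,0],[0,0,0],[0,0,-0.5],[0,0,-0.5],[0,0,-0.5],[0,0,-0.5]]}'
python3 - <<'E'
from h import *
goto([.567,.162,.16],-81.5)
E
```

```text
time: 18.82
eef_pos: [0.5935, -0.1731, 0.1019]
orientation: [[-0.215, -0.977, 0.002], [-0.977, 0.215, 0.004], [-0.005, -0.001, -1.0]]
wrist_force: [-0.4, -0.4, 0.2]
opening: 0.962
time: 19.48
eef_pos: [0.6011, -0.0309, 0.1818]
orientation: [[-0.045, -0.999, 0.025], [-0.999, 0.045, -0.007], [0.006, -0.026, -1.0]]
wrist_force: [0.6, 0.5, -0.1]
opening: 1.001
shift [-7.65  1.73  0.78] mm [-191.2   43.4   19.6] twistz -2.22 tilt [-0.29 -0.06  0.  ] q6 79.1 t 19.5
```

```bash
python3 -m crank '{"xyz":[[-1,0.1,0],[-1,0.1,0],[-1,0.1,0],[-1,0.1,0],[-1,0.1,0],[-1,0,0.1],[-0.9,0,0.1],[-0.5,0,0.2]],"twist":[[-0.1,0,-0.3],[-0.1,0,-0.4],[-0.1,0,-0.4],[0,0,-0.4],[0,0,-0.4],[0,0,-0.3],[0,0,0],[0,0,0]]}'
python3 - <<'E'
from h import *
goto([.567,.162,.13],-81.5)
E
```

```text
time: 20.15
eef_pos: [0.5773, 0.1642, 0.1788]
orientation: [[0.159, -0.987, 0.009], [-0.987, -0.159, -0.006], [0.008, -0.008, -1.0]]
wrist_force: [0.2, 0.6, -0.8]
opening: 1.0
shift [0.01 0.44 1.95] mm [ 0.2 10.9 48.7] twistz 0.13 tilt [-0.09 -0.09  0.  ] q6 86.5 t 20.1
```

```bash
python3 -m crank '{"xyz":[[0.1,0.25,0.4],[0,0.15,0.6],[0,0,0.7],[0,0,0.7],[0,0,0.4],[0,0,0]],"twist":[[-0.1,-0.1,0.1],[0,0,0],[0,0,0],[0,0,0],[0,0,0],[0,0,0]]}'
python3 - <<'E'
from h import *
goto([.567,.162,.042],-81.5)
c=cam("wrist"); im=eyes.read_camera("wrist"); cv2.imwrite("pics/w7.png",im[:300,:,::-1])
for n,z in [("beam_mid",.0475),("square_mid",.045)]:
    print(n,[(np.round(d['uv'],1).tolist(),round(d['conf'],2),ray(c,d['uv'],z)[0].round(3).tolist()) for d in finder.tip_of("wrist",n)][:3])
E
```

```text
time: 20.65
eef_pos: [0.5666, 0.1591, 0.1064]
orientation: [[0.152, -0.988, -0.0], [-0.988, -0.152, 0.0], [-0.0, 0.0, -1.0]]
wrist_force: [0.2, -0.6, 0.4]
opening: 1.001
shift [-0.11 -0.04  2.58] mm [-2.8 -0.9 64.4] twistz 0.05 tilt [0. 0. 0.] q6 86.0 t 20.6
beam_mid [([250.8, 196.8], 0.71, [0.567, 0.167, 0.047])]
square_mid [([258.7, 124.8], 0.7, [0.633, 0.169, 0.045])]
```

View pics/w7.png

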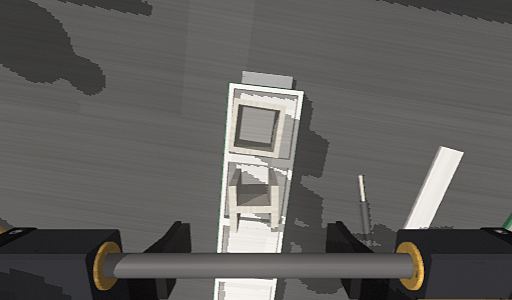

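The beam is centred at (254,200), its flanges parallel to the pads. I'll descend in two steps.

```bash
python3 -m crank '{"xyz":[[-0.1,0,0.4],[0,0,0.6],[0,0,0.6],[0,0,0.5],[0,0,0.2],[0,0,0]],"twist":[[0,0,0],[0,0,0],[0,0,0],[0,0,0],[0,0,0],[0,0,0]]}'
python3 - <<'E'
from h import *
goto([.567,.163,.042],-81.5)
E
```

```text
time: 21.3
eef_pos: [0.5752, 0.1627, 0.0539]
orientation: [[0.151, -0.988, 0.02], [-0.988, -0.151, 0.002], [0.001, -0.02, -1.0]]
wrist_force: [-0.6, 0.5, -0.3]
opening: 0.999
shift [-0.06  0.33  0.47] mm [-1.6  8.3 11.7] twistz 0.04 tilt [-0.23 -0.01  0.  ] q6 86.3 t 21.3
```

```bash
python3 -m crank '{"xyz":[[-0.05,0.2,0.2],[0,0.1,0.2],[0,0,0.1],[0,0,0],[0,0,0],[0,0,0],[0,0,0],[0,0,0]],"twist":[[-0.15,0,0],[-0.05,0,0],[0,0,0],[0,0,0],[0,0,0],[0,0,0],[0,0,0],[0,0,0]]}' 0 40
python3 -m crank '{"xyz":[[0,0,0],[0,0,0],[0,0,0]],"twist":[[0,0,0],[0,0,0],[0,0,0]]}'
```

```text
time: 21.97
eef_pos: [0.5695, 0.1634, 0.0431]
orientation: [[0.152, -0.988, 0.007], [-0.988, -0.152, -0.0], [0.001, -0.007, -1.0]]
wrist_force: [0.1, -0.4, 0.3]
opening: 0.477
time: 22.22
eef_pos: [0.5696, 0.1634, 0.0431]
orientation: [[0.152, -0.988, 0.007], [-0.988, -0.152, -0.0], [0.001, -0.007, -1.0]]
wrist_force: [-0.2, 1.0, -0.7]
opening: 0.455
```

```bash
python3 -m crank '{"xyz":[[0,0,-0.3],[0,0,-0.7],[0,0,-0.9],[0,0,-0.9],[0,0,-0.9],[0,0,-0.9],[0.3,0,-0.7],[0.6,0.1,-0.2]],"twist":[[0,0,0],[0,0,0],[0,0,0],[0,0,0],[0,0,0],[0,0,0],[0,0,0.2],[0,0,0.4]]}'
python3 -m crank '{"xyz":[[0.9,0.1,0],[1,0.1,0],[1,0.1,0],[1,0.1,0],[1,0,0],[1,0,0],[1,0,0],[1,-0.1,0]],"twist":[[0.1,0,0.4],[0.1,0,0.4],[0,0,0.4],[0,0,0.4],[0,0,0.4],[0,0,0.4],[0,0,0.4],[0,0,0.2]]}'
python3 - <<'E'
from h import *
goto([.5265,-.1605,.15],-102.4)
E
```

```text
time: 22.88
eef_pos: [0.5627, 0.1418, 0.1825]
orientation: [[0.101, -0.995, -0.011], [-0.995, -0.101, -0.0], [-0.001, 0.011, -1.0]]
wrist_force: [1.3, 0.4, -2.4]
opening: 0.454
time: 23.55
eef_pos: [0.5409, -0.0659, 0.1803]
orientation: [[-0.178, -0.984, -0.0], [-0.984, 0.178, 0.001], [-0.001, 0.001, -1.0]]
wrist_force: [0.9, 0.4, -3.5]
opening: 0.452
shift [ 3.83 -0.11  1.21] mm [95.7 -2.7 30.2] twistz 0.43 tilt [0.01 0.01 0.  ] q6 81.5 t 23.6
```

```bash
python3 -m crank '{"xyz":[[0.9,0,0],[0.8,0,0],[0.7,0,0.1],[0.6,0,0.3],[0.3,-0.05,0.5],[0.05,-0.05,0.6],[0,-0.05,0.3],[0,0,0]],"twist":[[0,0,0.2],[0,0,0.2],[0,0,0],[0,0,0],[0,0,0],[0,0,0],[0,0,0],[0,0,0]]}'
python3 - <<'E'
from h import *
goto([.5265,-.1605,.07],-102.4)
E
```

```text
time: 24.22
eef_pos: [0.516, -0.1643, 0.1286]
orientation: [[-0.236, -0.972, -0.013], [-0.972, 0.236, 0.001], [0.002, 0.013, -1.0]]
wrist_force: [-0.6, -0.1, -2.6]
opening: 0.458
shift [-0.25 -0.4   2.34] mm [ -6.2 -10.1  58.5] twistz -0.25 tilt [ 0.14 -0.02 -0.  ] q6 74.5 t 24.2
```

```bash
python3 -m crank '{"xyz":[[-0.1,-0.2,0.2],[-0.1,-0.2,0.4],[-0.05,-0.1,0.5],[0,-0.05,0.5],[0,-0.05,0.4],[0,0,0.1],[0,0,0]],"twist":[[0.1,0,-0.15],[0.05,0,-0.1],[0,0,0],[0,0,0],[0,0,0],[0,0,0],[0,0,0]]}'
python3 - <<'E'
from h import *
goto([.5265,-.1605,.044],-102.4)
E
```

```text
time: 24.8
eef_pos: [0.5353, -0.1595, 0.0729]
orientation: [[-0.209, -0.978, 0.004], [-0.978, 0.209, -0.002], [0.001, -0.005, -1.0]]
wrist_force: [0.3, 0.2, -3.0]
opening: 0.456
shift [0.11 0.34 1.15] mm [ 2.8  8.5 28.8] twistz 0.07 tilt [-0.06 -0.02  0.  ] q6 74.0 t 24.8
```

```bash
python3 -m crank '{"xyz":[[0.05,0.2,0.1],[0.05,0.1,0.25],[0,0,0.3],[0,0,0.2],[0,0,0]],"twist":[[-0.05,0,0],[0,0,0],[0,0,0],[0,0,0],[0,0,0]]}'
python3 - <<'E'
from h import *
goto([.5265,-.1605,.044],-102.4)
E
```

```text
time: 25.22
eef_pos: [0.5279, -0.1604, 0.0512]
orientation: [[-0.208, -0.978, 0.003], [-0.978, 0.208, -0.003], [0.002, -0.003, -1.0]]
wrist_force: [-0.3, 0.3, -2.8]
opening: 0.452
shift [0.01 0.05 0.29] mm [0.3 1.4 7.2] twistz 0.08 tilt [-0.04 -0.03  0.  ] q6 73.6 t 25.2
```

```bash
for i in 1 2 3; do python3 -m crank '{"xyz":[[0,0.01,0.08],[0,0.01,0.06]],"twist":[[0,0,0],[0,0,0]]}' | egrep 'eef|force'; done
```

```text
eef_pos: [0.5275, -0.1606, 0.0475]
wrist_force: [0.1, 0.3, -3.7]
eef_pos: [0.5274, -0.1608, 0.0439]
wrist_force: [0.2, -0.1, -3.2]
eef_pos: [0.5277, -0.161, 0.0431]
wrist_force: [-3.5, 2.5, 12.3]
```

```bash
python3 -m crank '{"xyz":[[0,0,0],[0,0,0],[0,0,0],[0,0,0],[0,0,-0.1],[0,0,-0.4],[0,0,-0.8],[0,0,-1]],"twist":[[0,0,0],[0,0,0],[0,0,0],[0,0,0],[0,0,0],[0,0,0],[0,0,0],[0,0,0]]}' 87
python3 -m crank '{"xyz":[[0,0,-1],[-0.2,0,-1],[-0.6,0,-0.5],[-1,-0.2,0],[-1,-0.2,0],[-1,-0.2,0],[-1,-0.2,0],[-1,-0.2,0]],"twist":[[0,0,0],[0,0,0],[0,0,0],[0,0,0],[0,0,-0.5],[0,0,-0.5],[0,0,-0.5],[0,0,-0.5]]}'
python3 - <<'E'
from h import *
goto([.631,.170,.15],-90)
E
```

```text
time: 26.38
eef_pos: [0.526, -0.1602, 0.101]
orientation: [[-0.209, -0.978, 0.001], [-0.978, 0.209, -0.002], [0.002, -0.002, -1.0]]
wrist_force: [0.1, 0.2, 0.5]
opening: 0.958
time: 27.05
eef_pos: [0.5803, -0.0236, 0.1796]
orientation: [[-0.039, -0.999, 0.02], [-0.999, 0.038, -0.011], [0.011, -0.02, -1.0]]
wrist_force: [1.1, 1.5, -1.1]
opening: 1.002
shift [-7.83 -1.7   1.13] mm [-195.7  -42.6   28.4] twistz -0.44 tilt [-0.23 -0.12  0.  ] q6 79.3 t 27.1
```

```bash
python3 -m crank '{"xyz":[[-1,-0.3,0],[-1,-0.3,0],[-1,-0.3,0],[-1,-0.3,0],[-1,-0.3,0],[-1,-0.2,0.1],[-0.9,-0.1,0.1],[-0.4,0,0.2]],"twist":[[-0.1,0,-0.1],[-0.1,0,-0.1],[0,0,-0.1],[0,0,0],[0,0,0],[0,0,0],[0,0,0],[0,0,0]]}'
python3 - <<'E'
from h import *
goto([.631,.170,.11],-90)
E
```

```text
time: 27.72
eef_pos: [0.6321, 0.1705, 0.1757]
orientation: [[-0.007, -1.0, 0.011], [-1.0, 0.007, -0.01], [0.01, -0.011, -1.0]]
wrist_force: [-0.3, -0.3, -0.2]
opening: 0.999
shift [-0.01  0.07  2.63] mm [-0.2  1.8 65.6] twistz -0.08 tilt [-0.12 -0.11 -0.  ] q6 96.3 t 27.7
```

```bash
python3 -m crank '{"xyz":[[0,0.05,0.3],[0,0.05,0.6],[0,0.05,0.7],[0,0,0.7],[0,0,0.4],[0,0,0]],"twist":[[-0.1,-0.1,0],[0,0,0],[-0.05,0,0],[-0.05,0,0],[0,0,0],[0,0,0]]}'
python3 - <<'E'
from h import *
goto([.631,.170,.042],-90)
c=cam("wrist"); im=eyes.read_camera("wrist"); cv2.imwrite("pics/w8.png",im[:300,:,::-1])
for n,z in [("square_mid",.045)]:
    print(n,[(np.round(d['uv'],1).tolist(),round(d['conf'],2),ray(c,d['uv'],z)[0].round(3).tolist()) for d in finder.tip_of("wrist",n)][:3])
E
```

```text
time: 28.22
eef_pos: [0.6258, 0.1679, 0.1053]
orientation: [[-0.004, -1.0, -0.01], [-1.0, 0.004, -0.002], [0.002, 0.01, -1.0]]
wrist_force: [0.2, -0.1, 0.2]
opening: 1.002
shift [-0.09 -0.23  2.53] mm [-2.2 -5.8 63.2] twistz -0.04 tilt [ 0.12 -0.02  0.  ] q6 95.4 t 28.2
square_mid [([255.1, 190.4], 0.69, [0.632, 0.171, 0.045]), ([260.9, 181.6], 0.64, [0.641, 0.166, 0.045])]
```

View pics/w8.png

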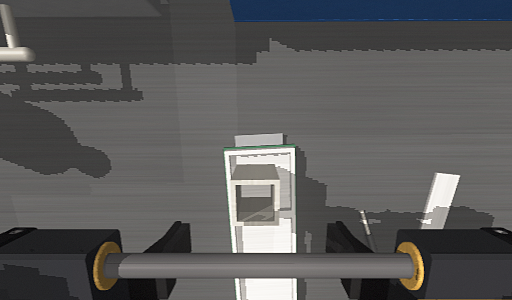

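The square tube is centred at (255,200) and aligned with the jaws. I'll descend.

```bash
python3 -m crank '{"xyz":[[-0.05,-0.1,0.4],[-0.05,-0.1,0.6],[0,0,0.6],[0,0,0.5],[0,0,0.2],[0,0,0]],"twist":[[0.05,0,0],[0,0,0],[0,0,0],[0,0,0],[0,0,0],[0,0,0]]}'
python3 - <<'E'
from h import *
goto([.631,.170,.042],-90)
E
```

```text
time: 28.82
eef_pos: [0.6378, 0.17, 0.0494]
orientation: [[-0.005, -1.0, 0.009], [-1.0, 0.005, -0.0], [0.0, -0.009, -1.0]]
wrist_force: [-0.1, -0.3, -0.2]
opening: 1.001
shift [0.   0.28 0.29] mm [0.1 6.9 7.3] twistz -0.06 tilt [-0.1  -0.01 -0.  ] q6 95.6 t 28.8
```

```bash
python3 -m crank '{"xyz":[[0,0.15,0.15],[0,0.1,0.1],[0,0,0.05],[0,0,0],[0,0,0],[0,0,0],[0,0,0],[0,0,0]],"twist":[[-0.05,0,0],[-0.05,0,0],[0,0,0],[0,0,0],[0,0,0],[0,0,0],[0,0,0],[0,0,0]]}' 0 40
python3 -m crank '{"xyz":[[0,0,0],[0,0,0],[0,0,0]],"twist":[[0,0,0],[0,0,0],[0,0,0]]}'
```

```text
time: 29.48
eef_pos: [0.6331, 0.1706, 0.0434]
orientation: [[-0.005, -1.0, 0.005], [-1.0, 0.005, 0.0], [-0.0, -0.005, -1.0]]
wrist_force: [-1.2, 0.6, 0.2]
opening: 0.479
time: 29.73
eef_pos: [0.6332, 0.1706, 0.0435]
orientation: [[-0.005, -1.0, 0.005], [-1.0, 0.005, 0.0], [-0.0, -0.005, -1.0]]
wrist_force: [-0.7, 0.3, -0.4]
opening: 0.453
```

```bash
python3 -m crank '{"xyz":[[0,0,-0.3],[0,0,-0.7],[0,0,-0.9],[0,0,-0.9],[0,0,-0.9],[0,0,-0.9],[0.3,0.3,-0.7],[0.5,0.6,-0.2]],"twist":[[0,0,0],[0,0,0],[0,0,0],[0,0,0],[0,0,0],[0,0,0],[0,0,0],[0,0,0.1]]}'
python3 -m crank '{"xyz":[[0.8,0.8,0],[0.8,0.8,0],[0.8,0.7,0],[0.9,0.7,0],[0.9,0.6,0],[0.9,0.5,0],[0.9,0.4,0],[0.9,0.3,0]],"twist":[[0,0,0.3],[0,0,0.3],[0,0,0.4],[0,0,0.4],[0,0,0.3],[0,0,0.3],[0,0,0.2],[0,0,0.2]]}'
python3 - <<'E'
from h import *
goto([.4575,-.1455,.15],-102.4)
E
```

```text
time: 30.4
eef_pos: [0.606, 0.1516, 0.1813]
orientation: [[-0.012, -1.0, -0.011], [-1.0, 0.012, -0.0], [0.001, 0.011, -1.0]]
wrist_force: [1.0, -1.2, -2.6]
opening: 0.456
time: 31.07
eef_pos: [0.4569, -0.0104, 0.1861]
orientation: [[-0.223, -0.975, -0.009], [-0.975, 0.223, 0.001], [0.001, 0.009, -1.0]]
wrist_force: [0.2, -0.0, -3.0]
opening: 0.451
shift [ 5.26 -1.24  1.44] mm [131.5 -31.   36. ] twistz -0.09 tilt [ 0.1  -0.01  0.  ] q6 87.6 t 31.1
```

```bash
python3 -m crank '{"xyz":[[0.9,-0.2,0],[0.9,-0.2,0],[0.8,-0.2,0],[0.8,-0.2,0.1],[0.7,-0.2,0.3],[0.5,-0.1,0.5],[0.2,-0.05,0.4],[0,0,0]],"twist":[[0.1,0,0],[0,0,0],[0,0,0],[0,0,0],[0,0,0],[0,0,0],[0,0,0],[0,0,0]]}'
python3 - <<'E'
from h import *
goto([.4575,-.1455,.07],-102.4)
E
```

```text
time: 31.73
eef_pos: [0.4501, -0.142, 0.1551]
orientation: [[-0.228, -0.974, -0.004], [-0.974, 0.228, -0.003], [0.003, 0.003, -1.0]]
wrist_force: [-0.6, -0.6, -4.0]
opening: 0.456
shift [ 0.06 -0.33  3.4 ] mm [ 1.4 -8.3 85.1] twistz -0.15 tilt [ 0.03 -0.04 -0.  ] q6 72.4 t 31.7
```

```bash
python3 -m crank '{"xyz":[[0,-0.1,0.4],[0,-0.1,0.6],[0,-0.1,0.7],[0,0,0.7],[0,0,0.5],[0,0,0.2],[0,0,0]],"twist":[[0,0,-0.1],[0,0,-0.05],[0,0,0],[0,0,0],[0,0,0],[0,0,0],[0,0,0]]}'
python3 - <<'E'
from h import *
goto([.4575,-.1455,.044],-102.4)
E
```

```text
time: 32.32
eef_pos: [0.4595, -0.1415, 0.0757]
orientation: [[-0.21, -0.978, 0.0], [-0.978, 0.21, -0.003], [0.003, -0.001, -1.0]]
wrist_force: [-0.5, -0.7, -3.5]
opening: 0.454
shift [0.17 0.05 1.27] mm [ 4.2  1.1 31.7] twistz 0.05 tilt [-0.01 -0.04 -0.  ] q6 72.0 t 32.3
```

```bash
python3 -m crank '{"xyz":[[0.1,0.05,0.2],[0.05,0,0.3],[0,0,0.3],[0,0,0.15],[0,0,0]],"twist":[[0,0,0],[0,0,0],[0,0,0],[0,0,0],[0,0,0]]}'
python3 - <<'E'
from h import *
goto([.4575,-.1455,.044],-102.4)
E
```

```text
time: 32.73
eef_pos: [0.4594, -0.1453, 0.0519]
orientation: [[-0.208, -0.978, 0.004], [-0.978, 0.208, -0.006], [0.005, -0.005, -1.0]]
wrist_force: [-0.7, 0.1, -3.7]
opening: 0.456
shift [0.02 0.07 0.31] mm [0.5 1.9 7.9] twistz 0.08 tilt [-0.06 -0.05  0.  ] q6 71.4 t 32.7
```

```bash
for i in 1 2 3; do python3 -m crank '{"xyz":[[0,0.02,0.08],[0,0.01,0.06]],"twist":[[0,0,0],[0,0,0]]}' | egrep 'eef|force'; done
```

```text
eef_pos: [0.459, -0.1455, 0.0483]
wrist_force: [-0.0, -0.6, -3.9]
eef_pos: [0.4586, -0.1456, 0.0449]
wrist_force: [-1.8, 0.2, -4.0]
eef_pos: [0.459, -0.1461, 0.0433]
wrist_force: [-3.9, 1.5, 24.8]
```

Contact. I'll release, rise and withdraw toward the free side.

```bash
python3 -m crank '{"xyz":[[0,0,0],[0,0,0],[0,0,0],[0,0,0],[0,0,-0.1],[0,0,-0.4],[0,0,-0.8],[0,0,-1]],"twist":[[0,0,0],[0,0,0],[0,0,0],[0,0,0],[0,0,0],[0,0,0],[0,0,0],[0,0,0]]}' 87
python3 -m crank '{"xyz":[[0,0,-1],[-0.2,0,-1],[-0.6,0,-1],[-1,0,0],[-1,0,0],[-1,0,0],[-1,0,0],[-1,0,0]],"twist":[[0,0,0],[0,0,0],[0,0,0],[0,0,0],[0,0,0],[0,0,0],[0,0,0],[0,0,0]]}'
python3 -m crank '{"xyz":[[-1,0,0],[-1,0,0],[-1,0,0],[-1,0,0],[-0.6,0,0],[-0.2,0,0],[0,0,0],[0,0,0]],"twist":[[0,0,0],[0,0,0],[0,0,0],[0,0,0],[0,0,0],[0,0,0],[0,0,0],[0,0,0]]}'
python3 - <<'E'
from h import *
im=eyes.read_camera("top"); im2=eyes.read_camera("side"); 
cv2.imwrite("pics/end.png",np.hstack([cv2.resize(im[100:320,300:420],(240,440)),cv2.resize(im2[200:320,180:400],(550,440))])[:,:,::-1])
E
```

```text
time: 33.9
eef_pos: [0.4568, -0.1449, 0.1005]
orientation: [[-0.209, -0.978, 0.004], [-0.978, 0.209, -0.005], [0.004, -0.005, -1.0]]
wrist_force: [0.5, 0.2, -0.2]
opening: 0.955
time: 34.57
eef_pos: [0.492, -0.0041, 0.1851]
orientation: [[-0.219, -0.976, 0.017], [-0.976, 0.219, -0.012], [0.008, -0.019, -1.0]]
wrist_force: [0.4, -0.1, -0.2]
opening: 1.001
time: 35.23
eef_pos: [0.518, 0.1236, 0.1842]
orientation: [[-0.212, -0.977, 0.017], [-0.977, 0.212, -0.011], [0.007, -0.019, -1.0]]
wrist_force: [0.3, -0.0, -0.5]
opening: 1.0
```

View pics/end.png

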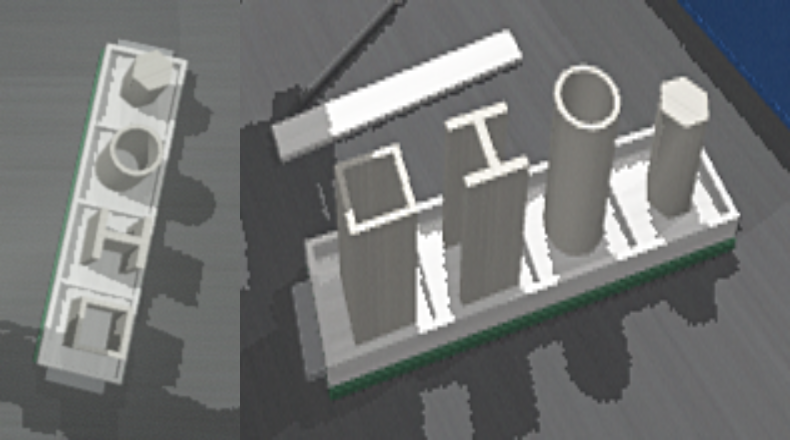

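Both views show all four pieces standing in their pockets. Near to far they are square (95,325 in the top half), beam (120,240), tube (130,155) and hex (152,75), which is the reverse order.

```bash
python3 -c "
from rig import robot
print(robot.close_job())"
```

```text
the job is handed in; nothing more can be done
None
```

All four pieces now stand in the empty rack in reverse order, and I handed the job in at about 35 s. The hex went into the farthest pocket, the round tube into the second farthest, the H-beam into the second nearest and the square tube into the nearest.

- **Placing:** I lowered each piece until it touched the pocket floor (6–25 N of contact force read), then released it and raised the gripper clear.
- **Last check:** the final top and side pictures show all four upright, one to a pocket, with the gripper away from them.
- **Mishaps:** on the first descent the round tube touched a divider wall at about 5 N because the arm had drifted roughly 18 mm. I lifted it, corrected the position and placed it properly. Earlier I reopened and corrected the first grasp of the hex for the same kind of drift, before the fingers had touched it.

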